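Space out the slide-drying stack

ROBOT

A 7-joint arm with a two-finger parallel gripper is mounted at the origin on the work surface. World frame = base frame: x ahead of the robot, y to its left, z up, the work surface at z = 0. Lengths are in m, angles in rad, forces in N, time in s.
With the tool pointing down it reaches from about 0.35 to 0.9 m from the base axis. Payload 8.1 kg.
Tool frame: the origin (TCP) lies at the centre of the arm's flange, where the gripper is bolted on; the fingertips stand 178 mm ahead of it and the grasp point (between the pads) lies 159 mm ahead of it; z points along the fingers, y is the line along which they close (so a half turn about z gives the same grasp; the last joint's range is limited). The gripper opens to 92 mm and grips with 3 to 60 N. Pads are 19 mm wide; open, the fingers measure 130 mm over their backs; the gripper's body (75 mm by 190 mm) begins 47 mm behind the grasp point.
Start: joints at [1.046, 0.434, 0.025, 1.573, -0.012, 1.134, -0.075], TCP at [0.256, -0.57, 0.405] pointing down, gripper open.
Joint ranges: [-2.62, 2.62], [-0.44, 2.09], [-1.27, 1.32], [0.08, 2.57], [-1.32, 4.46], [0.12, 2], [-2.74, 2.74]. Speed limits (rad/s): [2.22, 2.22, 3.01, 3.01, 3.14, 3.14, 3.14].

INTERFACE

Orientations are given as a rotation vector (axis times angle).
In Python, from cell import arm gives the robot as it stands. The module is installed in compiled form; this text tells all that it offers.
- The arm moves only by the shell command python3 -m inch 'ROWS' [FORCE]. ROWS is text: rows parted by semicolons, each of 5 numbers parted by spaces: the shift along the tool's x, y, z in m, then the turn about the tool's z in rad, then the finger opening in m, from 0 to 0.0918. In form: x y z roll fingers; .... A call has 1 to 5 rows; each row is the pose to reach, as a shift and turn from the pose commanded when the call began, along the tool's axes at that moment; what a row does not reach only later rows make up. A row lasts 1/10 s, in which the tool goes at most 50 mm and 8.59 degrees, less where a joint would pass 70% of its speed; a pose out of reach is approached as far as the arm can. A call with a gripper value outside its range is refused whole. The fingers move at their own pace and stop on an object; FORCE is the grip in N (left out, the last holds). Time passes only in rows, so rows that repeat a pose let the fingers close. It gives the time, the measured TCP pose, the force, the opening and the grip force at its end, in the units of the state.
- arm.observe(): the state, without advancing time (a new reading comes with each control period).
- arm.get_image(name): name is "side" or "top"; returns the picture (480x640x3 uint8, red, green, blue); there is no depth.
- arm.get_calibration(name): a dict with "intrinsics" (3x3 intrinsics, pixels), "distortion" ([k1, k2, p1, p2, k3] as OpenCV has them; the pictures are not rectified), "pose" (4x4, takes a point from camera to world coordinates). Camera axes: x right, y up, looking along -z (the intrinsics and any distortion apply to the point x, -y, -z); pixel columns grow to the right and rows downward; lengths in m; the calibration is good to about 2 mm. A picture is of the moment at which its call begins. get_calibration takes no time and is no camera call.
- arm.sign_off(): hands the job in; it is judged then, once.
Trained networks look in the newest picture that a camera, given by its name, has taken for a name from the list of things; names that differ only in an ending like _2 or _b are one class to them, and where a whole thing is asked for, a point or a joint stands for the part that bears it (a point fixed in the world has none). Each returns a list of dicts, best first, with "conf" (0 to 1); they miss things now and then, are a little off and sometimes report something else, mostly with a low value. They report only what shows in the picture. A call takes as long as a camera call. They do not tell look-alikes from the thing itself.
- arm.look_for(camera, query): "point" ([row, column] in pixels, amid what is visible of it).
- arm.silhouettes(camera, query): "region" (480x640 bool, what is visible of it) and "point" ([row, column] in pixels, amid what is visible of it).
- arm.place_of(camera, query): "point" ([row, column] in pixels: a listed point, or the origin of a listed thing).
The state is a dict: "clock": time; "joints": joint angles; "dq": joint speeds; "joint_efforts": joint torques, N m; "position": TCP position; "ee_rot": TCP orientation; "force": force on the tool from outside, world axes, zero at the start; "ft_torque": the same for the moment, N m; "width": opening from 0.0 (shut) to 1.0 (fully open); "gripper_force": force on a finger pad.
Only numpy, scipy, OpenCV 4.12 (cv2) and the standard library are available. Lean on these libraries where they do the work, as an engineer would, in place of code of your own. Each camera call takes 0.05 s, during which the arm holds its last target. There are 200 camera calls.

TASK

Take the two thick spacer bars out of the sloping rack and lay one flat on each bare strip of the drying stand's deck, beside the slides and parallel to them, each with its end right up against the deck's stop rail, without shifting the stand; the deck's height is different each time. Then set the upper board by its grip squarely over the deck so that it rests level on both bars, clear of the slides. Set things down gently rather than dropping them, leave the thin bar in the rack and leave everything else alone.

Things in the scene. Friction and masses are not known exactly. Their poses are not given: they have to be found in the camera images.
- stand_base (a point): Drying stand, loose, 1.9 kg, slides if pushed with some 8 N: steel base plate and above it a level deck, both 190 (x) x 210 (y) mm. Point: centre of the base plate's top, 8 mm above the bench; z up, x to the stop rail. The deck's top is 50 to 84 mm above the bench, clamped anew each time, not reported: feel or see it. Its rubber feet give 1 mm per 5 N, 4 mm at most.
- below_rail (a point): Point on the stand's base plate straight below the middle of the inner face of the deck's stop rail: 87 mm from the stand's centre along its x; axes as the stand's. The rail is a dark steel strip 10 mm high on the deck's top, along the deck's whole far edge (all of y).
- below_slides (a point): Point on the stand's base plate straight below the centre of the three slides with white chambers, fixed side by side on the deck, 11 mm high above its top, 76 (x) by 82 (y) mm together; 5 mm from the stand's centre, away from the rail; axes as the stand's. The deck's bare strips lie beyond them, y = 41 to 105 and -41 to -105 mm.
- spacer_a_mid (a point): Centre of a thick spacer bar: plain aluminium, 16 x 16 mm, 150 mm long, about 0.1 kg; x axis along it (up the rack's slope at the start), y level, z square to its upper face. Loose, in any of the rack's three places, lower end against a stop, held sideways by 6 mm ribs near its ends; its middle is free at both sides and below.
- spacer_b_mid (a point): Centre of the other thick spacer bar, identical: 16 x 16 x 150 mm; x axis along it (up the rack's slope at the start), y level, z square to its upper face. Loose, in any of the rack's three places, lower end against a stop, held sideways by 6 mm ribs near its ends; its middle is free at both sides and below.
- thin_bar_mid (a point): Centre of a thin aluminium bar 10 x 10 x 150 mm in the same rack, too thin to clear the slides; axes as for the thick bars. To be left in the rack.
- rack: Fixed white rack, base 150 (x) x 180 (y) mm; origin at the centre of its underside, on the bench. Bars lie at its y = -50, 0, +50 mm on a 35 degree slope rising towards its +x, which points roughly back to the robot; under each bar's middle the slope is 75 mm above the bench, open below. It is left or right of the stand, the board on the other side.
- board_grip (a point): Centre of the upper board's grip, 23.5 mm above the board's underside; z up. Board: loose aluminium plate 160 (x) x 210 (y) x 6 mm, about 0.45 kg; grey grip bar along x on its middle, 100 long, 14 thick (y), 35 mm high; a slide 11 mm high at each side, 55 to 81 mm from the middle.
- stain_bottle: Bystander: small capped dropper bottle, loose on the bench; origin at the centre of its underside. Not to be disturbed.
- sample_jar: Bystander: small sample jar, loose on the bench; origin at the centre of its underside. Not to be disturbed.
- marker: Bystander: marker pen, loose on the bench; origin at the centre of its underside. Not to be disturbed.
- forceps: Bystander: steel forceps, loose on the bench; origin at the centre of its underside. Not to be disturbed.
- tip_box: Bystander: clear pipette-tip box with pink lid, loose on the bench; origin at the centre of its underside. Not to be disturbed.
- dish: Bystander: shallow glass dish, loose on the bench; origin at the centre of its underside. Not to be disturbed.
Things that resemble listed ones, but are neither listed nor needed, are in the scene too. What is shaped like the part that bears spacer_a_mid but blue or yellow is not meant. Leave any brown look-alike of the part that bears spacer_b_mid alone.

How it is judged:
On the way, in this order (a step that is already met when the one before it is completed fails the run):
1. one thick bar lies released on a bare strip, its end against the stop rail ((((y of spacer_a_mid in the frame of stand_base between 0.049 and 0.096 m and x of spacer_a_mid in the frame of stand_base between 0.009 and 0.0145 m and z of spacer_a_mid in the frame of stand_base between 0.046 and 0.087 m and contact force between spacer_a and stand above 0.1 N and angle between the x axis of spacer_a_mid and the x axis of stand_base, either way round below 0.09 rad) and (contact force between the fingers and spacer_a below 0.05 N and linear speed of spacer_a below 0.02 m/s)) or ((y of spacer_a_mid in the frame of stand_base between -0.096 and -0.049 m and x of spacer_a_mid in the frame of stand_base between 0.009 and 0.0145 m and z of spacer_a_mid in the frame of stand_base between 0.046 and 0.087 m and contact force between spacer_a and stand above 0.1 N and angle between the x axis of spacer_a_mid and the x axis of stand_base, either way round below 0.09 rad) and (contact force between the fingers and spacer_a below 0.05 N and linear speed of spacer_a below 0.02 m/s)) or ((y of spacer_b_mid in the frame of stand_base between 0.049 and 0.096 m and x of spacer_b_mid in the frame of stand_base between 0.009 and 0.0145 m and z of spacer_b_mid in the frame of stand_base between 0.046 and 0.087 m and contact force between spacer_b and stand above 0.1 N and angle between the x axis of spacer_b_mid and the x axis of stand_base, either way round below 0.09 rad) and (contact force between the fingers and spacer_b below 0.05 N and linear speed of spacer_b below 0.02 m/s)) or ((y of spacer_b_mid in the frame of stand_base between -0.096 and -0.049 m and x of spacer_b_mid in the frame of stand_base between 0.009 and 0.0145 m and z of spacer_b_mid in the frame of stand_base between 0.046 and 0.087 m and contact force between spacer_b and stand above 0.1 N and angle between the x axis of spacer_b_mid and the x axis of stand_base, either way round below 0.09 rad) and (contact force between the fingers and spacer_b below 0.05 N and linear speed of spacer_b below 0.02 m/s)))), for 0.2 s.
2. both thick bars lie released, one on each bare strip, ends against the stop rail ((((y of spacer_a_mid in the frame of stand_base between 0.049 and 0.096 m and x of spacer_a_mid in the frame of stand_base between 0.009 and 0.0145 m and z of spacer_a_mid in the frame of stand_base between 0.046 and 0.087 m and contact force between spacer_a and stand above 0.1 N and angle between the x axis of spacer_a_mid and the x axis of stand_base, either way round below 0.09 rad) and (y of spacer_b_mid in the frame of stand_base between -0.096 and -0.049 m and x of spacer_b_mid in the frame of stand_base between 0.009 and 0.0145 m and z of spacer_b_mid in the frame of stand_base between 0.046 and 0.087 m and contact force between spacer_b and stand above 0.1 N and angle between the x axis of spacer_b_mid and the x axis of stand_base, either way round below 0.09 rad)) or ((y of spacer_a_mid in the frame of stand_base between -0.096 and -0.049 m and x of spacer_a_mid in the frame of stand_base between 0.009 and 0.0145 m and z of spacer_a_mid in the frame of stand_base between 0.046 and 0.087 m and contact force between spacer_a and stand above 0.1 N and angle between the x axis of spacer_a_mid and the x axis of stand_base, either way round below 0.09 rad) and (y of spacer_b_mid in the frame of stand_base between 0.049 and 0.096 m and x of spacer_b_mid in the frame of stand_base between 0.009 and 0.0145 m and z of spacer_b_mid in the frame of stand_base between 0.046 and 0.087 m and contact force between spacer_b and stand above 0.1 N and angle between the x axis of spacer_b_mid and the x axis of stand_base, either way round below 0.09 rad))) and contact force between the fingers and spacer_a below 0.05 N and linear speed of each of spacer_a, spacer_b below 0.02 m/s and contact force between the fingers and spacer_b below 0.05 N), for 0.2 s.
At the end, for the whole second after the job is handed in: A thick bar lies flat on each bare strip (centre 49-96 mm from the deck's middle line), within 5 deg of parallel, end within 3 mm of the rail; the board rests on both, level within 1.7 deg, centred within 18 mm in x and y, in line within 7 deg (either way round); all released and at rest (all of step 2 and z of board_grip in the frame of stand_base between 0.076 and 0.119 m and x of board_grip in the frame of stand_base between -0.018 and 0.018 m and y of board_grip in the frame of stand_base between -0.018 and 0.018 m and angle between the x axis of board_grip and the x axis of stand_base, either way round below 0.12 rad and angle between board_grip's own z axis and vertical below 0.03 rad and contact force between board and spacer_a above 0.2 N and contact force between board and spacer_b above 0.2 N and linear speed of board below 0.02 m/s); the robot touches nothing.
It fails at once if a thick bar or the board is dropped (falls free from more than about 5 mm) ((contact force between the fingers and spacer_a below 0.02 N and linear speed of spacer_a above 0.3 m/s) or (contact force between the fingers and spacer_b below 0.02 N and linear speed of spacer_b above 0.3 m/s) or (contact force between the fingers and board below 0.02 N and linear speed of board above 0.3 m/s)).
It fails at once if the stand is shifted by more than 6 mm, or a bar, the board or the fingers press with more than 30 N (distance of stand_base from where it was at the start of the episode above 0.006 m or contact force between any of spacer_a, spacer_b, the fingers and stand above 30 N or contact force between board and spacer_a above 30 N or contact force between board and spacer_b above 30 N).
It fails at once if the thin bar leaves its place in the rack (distance of thin_bar_mid from where it was at the start of the episode above 0.02 m).
It fails at once if the board presses on the slides of the stand or on the stand itself (contact force between board and stand above 0.5 N).
It fails at once if a bystander is disturbed (moved more than 3 cm) (distance of any of stain_bottle, sample_jar, marker, forceps, tip_box, dish from where it was at the start of the episode above 0.03 m).
It also fails if it takes over 72 s, if anything falls off the work surface, if the arm or the gripper's body presses on something with over 40 N, if the wrist force passes 120 N, or if a joint passes its speed limit or range.

## Working session

There is one attempt and no reset: what is moved stays moved. The work goes in short steps, Python scripts to look and compute and a shell command to move; the robot and the scene stay as the last step left them, time stands still between calls to the robot, and variables do not carry over. Pictures are saved under pics/ and viewed, at most 10 in all, crops included, and the job is handed in when it is done.

```bash
mkdir -p pics; ls; python3 - <<'E'
from cell import arm
import cv2,numpy as np
for c in("side","top"):
    cv2.imwrite(f"pics/{c}0.png",arm.get_image(c)[:,:,::-1])
    k=arm.get_calibration(c);print(c,np.round(k["intrinsics"],1).tolist(),k["distortion"],np.round(k["pose"],3).tolist())
s=arm.observe();print({k:np.round(v,3).tolist() for k,v in s.items()})
E
```

```text
pics
side [[443.6, 0.0, 320.3], [0.0, 443.6, 233.3], [0.0, 0.0, 1.0]] [-0.01303151  0.          0.          0.          0.        ] [[0.993, 0.057, -0.105, 0.345], [-0.118, 0.591, -0.798, -0.968], [0.017, 0.805, 0.593, 0.75], [0.0, 0.0, 0.0, 1.0]]
top [[501.7, 0.0, 312.8], [0.0, 501.7, 242.7], [0.0, 0.0, 1.0]] [-0.11038717  0.          0.          0.          0.        ] [[-0.097, 0.968, -0.229, 0.15], [-0.995, -0.096, 0.016, -0.08], [-0.007, 0.23, 0.973, 1.518], [0.0, 0.0, 0.0, 1.0]]
{'clock': 0.1, 'joints': [1.046, 0.435, 0.025, 1.574, -0.012, 1.134, -0.075], 'dq': [0.001, -0.002, 0.0, -0.0, 0.001, 0.002, 0.0], 'joint_efforts': [0.004, -66.913, 0.989, -31.515, -0.06, 0.037, 0.0], 'position': [0.256, -0.57, 0.404], 'ee_rot': [-3.071, -0.657, 0.001], 'force': [-0.293, 0.076, 0.684], 'ft_torque': [-0.002, 0.007, -0.017], 'gripper_force': 0.0, 'width': 1.001}
```

View pics/side0.png

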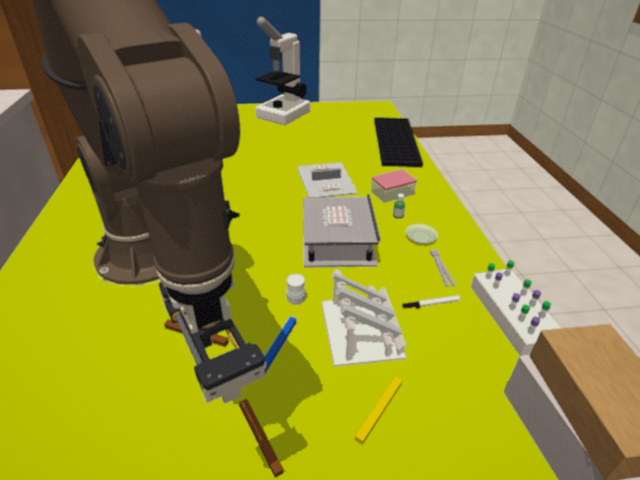

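View pics/top0.png

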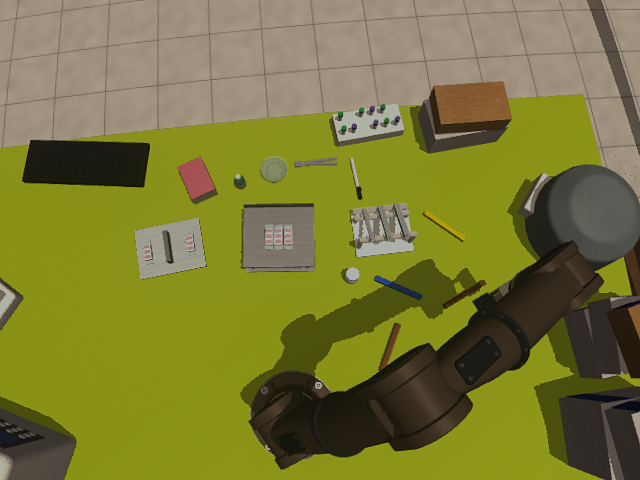

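The side view shows the rack at about (365,315), the stand at (340,235) with its rail on the +x side, and the board at (327,180). In the top view the rack is at (383,230), the stand at (279,237) and the board at (170,248). The possible look-alikes of the bars, in top pixels, are blue (398,287), yellow (444,226) and brown (465,293) and (390,345). The real bars lie in the rack at about (362/382/403, 227). I'll take close crops of the rack and measure.

```bash
cat > h.py <<'E'
from cell import arm
import cv2,numpy as np
from scipy.optimize import least_squares
C={c:arm.get_calibration(c) for c in("side","top")}
F=np.diag([1,-1,-1.])
def proj(c,P):
    k=C[c];T=np.array(k["pose"]);R=F@T[:3,:3].T;t=-R@T[:3,3]
    return cv2.projectPoints(np.atleast_2d(np.float64(P)),cv2.Rodrigues(R)[0],t,np.array(k["intrinsics"]),np.array(k["distortion"]))[0][:,0]
def ray(c,uv):
    k=C[c];T=np.array(k["pose"])
    p=cv2.undistortPoints(np.float64([[uv]]),np.array(k["intrinsics"]),np.array(k["distortion"]))[0,0]
    return T[:3,3],T[:3,:3]@F@np.array([p[0],p[1],1])
def atz(c,uv,z):
    o,d=ray(c,uv);return o+d*(z-o[2])/d[2]
def tri(us,ut):
    r=least_squares(lambda P:np.r_[proj("side",P)[0]-us,proj("top",P)[0]-ut],[.5,0,.05]);return r.x,r.cost
E
python3 - <<'E'
from h import *
I={}
a=cv2.imread("pics/side0.png")[260:370,310:415];b=cv2.imread("pics/top0.png")[195:265,340:425]
a=cv2.resize(a,(400,420),interpolation=2);b=cv2.resize(b,(400,330),interpolation=2)
cv2.imwrite("pics/rack.png",np.hstack([a,np.vstack([b,np.zeros((90,400,3),np.uint8)])]))
for q in["stand_base","below_rail","below_slides","spacer_a_mid","thin_bar_mid","rack","board_grip"]:
    r={c:[(round(d["conf"],2),np.round(d["point"],1)[::-1]) for d in arm.place_of(c,q) if d["conf"]>.3] for c in C}
    print(q,{c:[(x,u.tolist()) for x,u in v] for c,v in r.items()})
    for x,u in r["side"]:
        for y,v in r["top"]:
            P,e=tri(u,v)
            if e<30: print("   ",np.round(P,4),round(e,1))
print(arm.observe()["clock"])
E
```

```text
stand_base {'side': [(0.69, [339.5, 240.7])], 'top': []}
below_rail {'side': [(0.92, [368.5, 238.9])], 'top': []}
below_slides {'side': [(0.95, [336.8, 240.4])], 'top': [(0.42, [237.9, 182.6])]}
spacer_a_mid {'side': [(0.89, [277.6, 343.7]), (0.85, [376.9, 409.9]), (0.56, [373.7, 325.7])], 'top': [(0.77, [444.7, 223.7]), (0.73, [397.7, 285.9]), (0.56, [400.5, 220.2])]}
    [ 0.3423 -0.3486  0.0064] 1.1
    [ 0.5181 -0.5221  0.0073] 4.0
    [ 0.4989 -0.4732  0.1799] 21.0
    [ 0.5362 -0.3731  0.0662] 0.1
thin_bar_mid {'side': [(0.55, [359.8, 286.7])], 'top': [(0.46, [366.5, 225.1])]}
    [ 0.5274 -0.2676  0.0765] 0.0
rack {'side': [(0.8, [359.9, 329.8])], 'top': [(0.93, [381.5, 228.8])]}
    [ 5.252e-01 -3.228e-01 -4.000e-04] 2.3
board_grip {'side': [(0.63, [328.8, 174.0]), (0.54, [433.9, 303.0])], 'top': []}
0.8
```

View pics/rack.png

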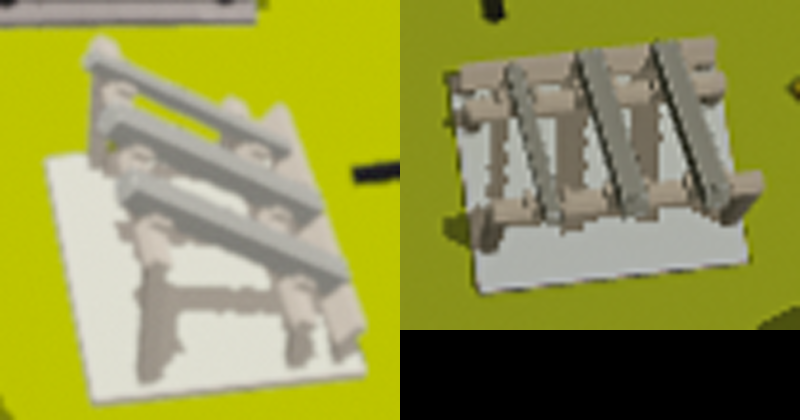

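The crops show the thin bar at the rack's left (side about (360,287)). The two thick bars are the middle one and the right one, with the right one at side (374,322) and top (400,221). Next I'll crop the stand and board for corners.

```bash
python3 - <<'E'
import cv2,numpy as np
s=cv2.imread("pics/side0.png");t=cv2.imread("pics/top0.png")
def cr(i,x,y,w,h): return cv2.resize(i[y:y+h,x:x+w],None,fx=4,fy=4,interpolation=2)
A=cr(s,295,190,100,80);B=cr(t,230,195,100,80);Cc=cr(t,125,210,100,70);D=cr(s,290,155,100,70)
cv2.imwrite("pics/stand.png",np.vstack([np.hstack([A,B]),np.hstack([D,Cc])]))
E
```

```text
(no output)
```

View pics/stand.png

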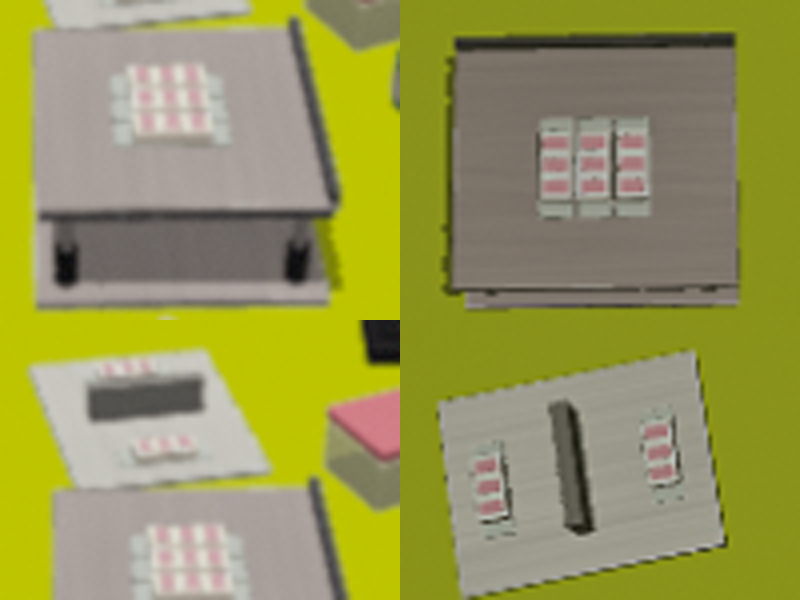

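The stand crop gives the deck corners at side (304,243), (379,243) and (303,198), and at top (243,267) and (314,267), with the rail ends at top (244,204) and (314,204). The board corners at top are (134,230), (199,217), (206,266) and (141,279). Now I'll fit the poses.

```bash
cat > fit.py <<'E'
from h import *
def fit(obs,x0):
    # obs: (cam,(u,v),local fn(h)) ; params x,y,yaw,h
    def W(p,L): 
        c,s=np.cos(p[2]),np.sin(p[2]); X,Y,Z=L(p[3]); return [p[0]+c*X-s*Y,p[1]+s*X+c*Y,Z]
    f=lambda p:np.ravel([proj(c,W(p,L))[0]-uv for c,uv,L in obs])
    r=least_squares(f,x0,loss='soft_l1',x_scale=[.1,.1,.1,.01]);return r.x,np.round(f(r.x).reshape(-1,2),1)
def K(x,y,a,b): return lambda h:(x/1e3,y/1e3,a/1e3+b*h)
E
python3 - <<'E'
from fit import *
S,T="side","top"
o=[(S,(304.25,243.2),K(-95,-105,0,1)),(S,(303.3,197.5),K(-95,105,0,1)),(S,(378.8,243),K(95,-105,0,1)),(S,(368.3,194.5),K(95,105,10,1)),
(S,(304.3,266.3),K(-95,-105,0,0)),(S,(377,265.8),K(95,-105,0,0)),
(T,(243.8,204.5),K(95,105,10,1)),(T,(313.8,203.8),K(95,-105,10,1)),(T,(243,267.5),K(-95,105,0,1)),(T,(314.5,267),K(-95,-105,0,1)),(T,(314.5,271),K(-95,-105,2,0)),(T,(246.8,271.5),K(-95,105,2,0))]
p,r=fit(o,[.5,-.07,0,.07]);print("stand",np.round(p,4),r.tolist())
o=[(T,(134.5,230.5),K(80,105,6,0)),(T,(198.8,217.5),K(80,-105,6,0)),(T,(206.5,266.3),K(-80,-105,6,0)),(T,(141.3,279.5),K(-80,105,6,0)),
(S,(297.5,166.8),K(-80,105,6,0)),(S,(341.8,162),K(80,105,6,0)),(S,(357.5,192.5),K(80,-105,6,0)),(S,(309.3,196.8),K(-80,-105,6,0))]
p,r=fit(o,[.5,.2,.1,.07]);print("board",np.round(p,4),r.tolist())
o=[(T,(357,256.5),K(75,-90,5,0)),(T,(413.3,250.6),K(75,90,5,0)),(S,(321.8,301.4),K(75,-90,5,0)),(S,(334.4,365.6),K(75,90,2,0)),(S,(405.8,357.5),K(-75,90,2,0)),(T,(381.5,228.8),K(0,0,0,0)),(S,(359.9,329.8),K(0,0,0,0))]
p,r=fit(o,[.5,-.32,3.1,0.07]);print("rack",np.round(p,4),r.tolist())
c,s=np.cos(p[2]),np.sin(p[2])
for n,yk,z in(("thin",-50,.081),("mid",0,.085),("right",50,.085)):
    P=[p[0]-s*yk/1e3,p[1]+c*yk/1e3,z];print(n,np.round(P,4),[proj(q,P)[0].round(1).tolist() for q in(S,T)])
    d=np.array([c*np.cos(.611),s*np.cos(.611),np.sin(.611)])*.075
    print([(proj(q,np.array(P)+k*d)[0].round(1)).tolist() for q in(S,T) for k in(-1,1)])
E
```

```text
stand [ 0.5209 -0.0044 -0.0834  0.0781] [[-0.8, -0.0], [-0.2, 0.7], [0.9, -0.5], [1.3, 0.5], [-0.7, 0.8], [-0.2, 0.6], [-0.4, -0.0], [-0.2, -0.5], [-0.3, 0.1], [-0.0, -0.4], [0.1, 0.1], [-0.6, 0.6]]
board [0.5332 0.3412 0.1032 0.07  ] [[0.1, -0.2], [0.3, -0.2], [0.2, -0.2], [-0.7, -0.2], [-0.1, -0.3], [-0.8, 0.5], [0.1, -0.4], [-0.1, 0.3]]
rack [ 0.5252 -0.3219  3.1621  0.07  ] [[-0.6, 0.4], [0.5, -0.5], [-0.1, 0.0], [-0.2, 0.1], [0.0, 0.5], [-0.1, 1.8], [1.1, -0.7]]
thin [ 0.5242 -0.2719  0.081 ] [[358.9, 286.7], [368.2, 225.6]]
[[384.1, 298.3], [331.8, 274.2], [364.0, 210.1], [372.8, 242.2]]
mid [ 0.5252 -0.3219  0.085 ] [[363.9, 301.6], [385.0, 223.3]]
[[390.1, 313.3], [335.8, 289.1], [380.1, 207.9], [390.2, 239.9]]
right [ 0.5262 -0.3719  0.085 ] [[369.3, 319.4], [401.6, 221.4]]
[[396.5, 330.9], [340.1, 306.9], [396.1, 206.1], [407.4, 237.8]]
```

```bash
cat > go.py <<'E'
import sys,numpy as np
from cell import arm
from scipy.spatial.transform import Rotation as R
s=arm.observe();p=np.array(s["position"]);M=R.from_rotvec(s["ee_rot"]).as_matrix()
a=[float(v) for v in sys.argv[1:]]
yaw=np.arctan2(M[1,0],M[0,0]);print("clock",round(s["clock"],2),"pos",p.round(4),"yaw",round(yaw,4),"tilt",M[:2,2].round(4),"f",np.round(s["force"],2),"w",round(s["width"]*91.8,1),"gf",round(s["gripper_force"],2))
if a: print("shift",(M.T@(np.array(a[:3])-p)).round(4),"roll",round(yaw-a[3],4) if len(a)>3 else "")
E
python3 - <<'E'
from h import *
def hull(c,P,yaw,pitch,t=.016):
    a=np.array([np.cos(yaw)*np.cos(pitch),np.sin(yaw)*np.cos(pitch),np.sin(pitch)]);b=np.array([-np.sin(yaw),np.cos(yaw),0]);n=np.cross(a,b)
    return proj(c,[P+i*.075*a+j*t/2*b+k*t/2*n for i in(-1,1) for j in(-1,1) for k in(-1,1)])
def mask(c,*k):
    m=np.zeros((480,640),np.uint8);cv2.fillConvexPoly(m,cv2.convexHull(np.round(hull(c,*k)*8).astype(np.int32)),1,shift=3);return m
for q in("spacer_a_mid","spacer_b_mid"):
  for c in C:
    for d in arm.silhouettes(c,q):
        y,x=d["point"]; 
        g=d["region"]
        ys,xs=np.nonzero(g)
        if not len(xs):continue
        print(q,c,round(d["conf"],2),[round(x,1),round(y,1)],"box",xs.min(),xs.max(),ys.min(),ys.max(),len(xs),"mean",xs.mean().round(1),ys.mean().round(1))
for n,P in(("mid",[.5252,-.3219,.085]),("right",[.5262,-.3719,.085])):
    for c in C:
        ys,xs=np.nonzero(mask(c,np.array(P),3.1621,.611));print(n,c,xs.min(),xs.max(),ys.min(),ys.max(),len(xs),xs.mean().round(1),ys.mean().round(1))
    for dx in(.01,):
        for c in C: print("  shift px per 1cm x",(proj(c,np.array(P)+[dx,0,-.007])-proj(c,P)).round(1))
E
python3 go.py 0.53 -0.372 0.33 0.0205
```

```text
spacer_a_mid side 0.94 [280.2, 342.4] box 265 295 317 367 456 mean 279.4 341.5
spacer_a_mid side 0.88 [377.3, 414.7] box 356 401 378 443 698 mean 377.3 411.3
spacer_a_mid side 0.75 [372.1, 323.7] box 340 401 304 336 683 mean 369.9 320.1
spacer_a_mid top 0.79 [396.9, 286.6] box 374 422 275 299 313 mean 397.4 287.0
spacer_a_mid top 0.53 [442.0, 227.3] box 424 465 210 240 327 mean 444.3 225.4
spacer_a_mid top 0.51 [400.7, 220.5] box 394 408 204 238 229 mean 401.3 220.5
spacer_b_mid side 0.89 [367.6, 304.9] box 336 395 287 319 639 mean 366.1 303.1
spacer_b_mid side 0.68 [262.0, 441.4] box 239 283 398 476 973 mean 261.3 438.5
spacer_b_mid side 0.64 [211.2, 338.7] box 164 228 320 347 310 mean 198.8 334.2
spacer_b_mid top 0.75 [458.7, 297.5] box 442 485 281 308 289 mean 462.3 295.2
spacer_b_mid top 0.61 [393.1, 350.8] box 380 399 325 369 252 mean 389.4 348.0
spacer_b_mid top 0.48 [383.2, 222.7] box 378 392 205 240 240 mean 384.9 223.3
mid side 333 394 284 318 743 363.0 301.1
mid top 378 393 206 242 280 385.4 224.4
  shift px per 1cm x [[4.4 2. ]]
  shift px per 1cm x [[-0.7 -2.6]]
right side 337 400 301 336 809 367.9 318.8
right top 394 410 204 240 300 401.9 222.4
  shift px per 1cm x [[4.6 2. ]]
  shift px per 1cm x [[-0.8 -2.6]]
clock 1.0 pos [ 0.2558 -0.5702  0.4048] yaw 0.4217 tilt [ 0.     -0.0001] f [ 0.42 -0.66  0.45] w 91.8 gf 0.0
shift [ 0.3313 -0.0687  0.0747] roll 0.4012
```

```bash
r="0.331 -0.069 0.03 0 0.034"
python3 -m inch '0.331 -0.069 0.03 0 0.034;0.331 -0.069 0.03 0 0.034;0.331 -0.069 0.03 0 0.034;0.331 -0.069 0.03 0 0.034;0.331 -0.069 0.03 0 0.034'; python3 go.py 0.53 -0.372 0.32 0.0205
```

```text
clock: 1.5
position: [0.4589, -0.4228, 0.3827]
ee_rot: [3.072, 0.657, 0.0]
force: [1.1, -0.4, 0.6]
width: 0.615
gripper_force: 0.0
clock 1.5 pos [ 0.4589 -0.4228  0.3827] yaw 0.4215 tilt [ 0.0003 -0.0003] f [ 1.13 -0.41  0.63] w 56.5 gf 0.0
shift [ 0.0857 -0.0172  0.0627] roll 0.401
```

```bash
python3 -m inch '0.086 -0.017 0.02 0.15 0.034;0.086 -0.017 0.02 0.28 0.034;0.086 -0.017 0.02 0.401 0.034;0.086 -0.017 0.02 0.401 0.034;0.086 -0.017 0.02 0.401 0.034'; python3 go.py 0.53 -0.372 0.255 0.0205
```

```text
clock: 2.0
position: [0.5284, -0.3741, 0.3628]
ee_rot: [3.14, 0.036, -0.001]
force: [0.0, -1.1, 0.5]
width: 0.369
gripper_force: 0.0
clock 2.0 pos [ 0.5284 -0.3741  0.3628] yaw 0.0232 tilt [-0.0006 -0.001 ] f [ 0.   -1.06  0.45] w 33.9 gf 0.0
shift [ 0.0017 -0.0022  0.1077] roll 0.0027
```

```bash
python3 -m inch '0.002 -0.002 0.03 0 0.034;0.002 -0.002 0.06 0 0.034;0.002 -0.002 0.085 0 0.034;0.002 -0.002 0.1 0 0.034;0.002 -0.002 0.108 0 0.034'; python3 -m inch '0 0 0 0 0.034;0 0 0 0 0.034'
python3 go.py 0.53 -0.372 0.255 0.0205
python3 - <<'E'
from h import *
a=arm.get_image("side")[270:370,310:430,::-1];b=arm.get_image("top")[180:260,340:440,::-1]
a=cv2.resize(a,(400,333),interpolation=2);b=cv2.resize(b,(400,320),interpolation=2)
cv2.imwrite("pics/g1.png",np.hstack([a[:320],b]))
E
```

```text
clock: 2.5
position: [0.5299, -0.3722, 0.2537]
ee_rot: [-3.141, -0.032, 0.002]
force: [0.3, 0.3, 0.2]
width: 0.373
gripper_force: 0.0
clock: 2.7
position: [0.5311, -0.3719, 0.2558]
ee_rot: [3.14, 0.033, 0.002]
force: [0.5, -1.1, -0.4]
width: 0.37
gripper_force: 0.0
clock 2.7 pos [ 0.5311 -0.3719  0.2558] yaw 0.0208 tilt [ 0.0014 -0.0009] f [ 0.47 -1.05 -0.4 ] w 33.9 gf 0.0
shift [-0.0011  0.0001  0.0007] roll 0.0003
```

View pics/g1.png

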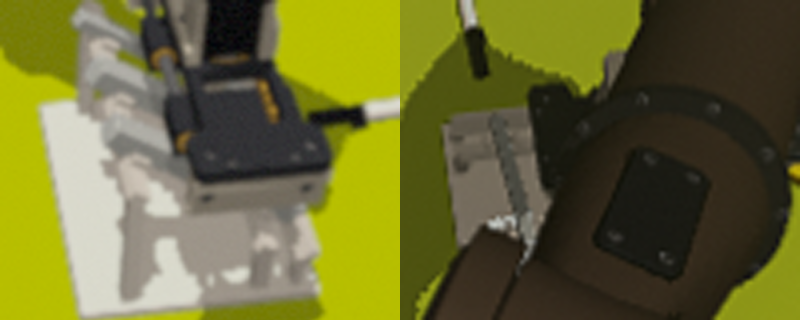

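The view shows the gripper straddling the right bar with its body covering the grasp, the rack's left bars undisturbed, and the pen clear at left crop (350,110). Now I'll close the gripper and lift.

```bash
python3 -m inch '0 0 0 0 0.008;0 0 0 0 0.008;0 0 0 0 0.008;0 0 0 0 0.008;0 0 0 0 0.008' 15; python3 -m inch '0 0 -0.01 0 0.008;0 0 -0.03 0 0.008;0 0 -0.06 0 0.008;0 0 -0.1 0 0.008;0 0 -0.1 0 0.008'
python3 go.py 0.526 0.073 0.36 -0.0834
```

```text
clock: 3.3
position: [0.5311, -0.3715, 0.255]
ee_rot: [3.141, 0.032, 0.001]
force: [0.1, 0.1, 3.9]
width: 0.171
gripper_force: 15.0
clock: 3.8
position: [0.5322, -0.3721, 0.3608]
ee_rot: [3.137, 0.032, 0.012]
force: [1.7, -0.5, -0.3]
width: 0.173
gripper_force: 15.0
clock 3.8 pos [ 0.5322 -0.3721  0.3608] yaw 0.0207 tilt [ 0.0076 -0.0045] f [ 1.69 -0.47 -0.27] w 15.9 gf 14.98
shift [ 0.003  -0.4452 -0.0013] roll 0.1041
```

```bash
python3 -m inch '0 -0.288 0.005 0.0 0.008;0 -0.288 0.005 0.05 0.008;0 -0.288 0.005 0.104 0.008;0 -0.288 0.005 0.104 0.008;0 -0.288 0.005 0.104 0.008'; python3 go.py 0.5323 -0.0836 0.345 -0.0834
```

```text
clock: 4.3
position: [0.5251, -0.1194, 0.3503]
ee_rot: [-3.139, 0.131, 0.0]
force: [1.0, 0.5, -0.9]
width: 0.173
gripper_force: 15.0
clock 4.3 pos [ 0.5251 -0.1194  0.3503] yaw -0.0834 tilt [-0.0003  0.    ] f [ 0.99  0.51 -0.86] w 15.9 gf 14.98
shift [ 0.0042 -0.0363  0.0053] roll 0.0
```

```bash
python3 -m inch '0.004 -0.036 0.005 0 0.008;0.004 -0.036 0.005 0 0.008;0.004 -0.036 0.02 0 0.008;0.004 -0.036 0.025 0 0.008;0.004 -0.036 0.025 0 0.008'
python3 - <<'E'
from h import *
a=arm.get_image("side")[180:280,290:410,::-1];b=arm.get_image("top")[190:280,230:350,::-1]
cv2.imwrite("pics/p1.png",np.hstack([cv2.resize(a,(396,330),interpolation=2),cv2.resize(b,(400,330),interpolation=2)]))
E
python3 go.py 0.5323 -0.0836 0.300 -0.0834
```

```text
clock: 4.8
position: [0.5322, -0.0863, 0.3245]
ee_rot: [3.139, -0.132, -0.003]
force: [-0.7, -0.1, -1.5]
width: 0.169
gripper_force: 15.0
clock 4.9 pos [ 0.5327 -0.0864  0.3255] yaw -0.0841 tilt [-0.0002 -0.0002] f [ 0.62 -0.28 -0.77] w 15.8 gf 14.98
shift [-0.0007 -0.0028  0.0255] roll -0.0007
```

View pics/p1.png

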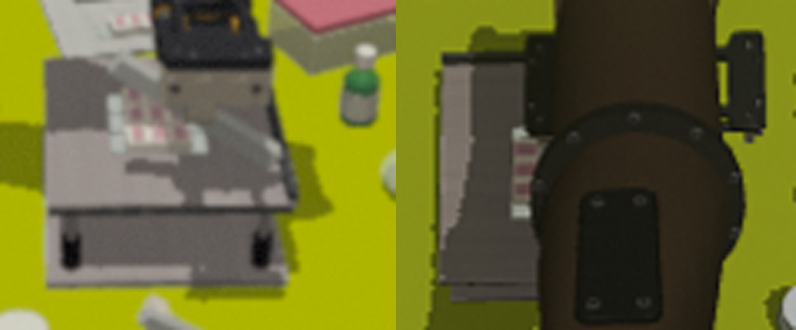

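The left crop shows the bar held at its slope above the near strip, with its lower end at full-image pixel (375,228) and its upper end at (325,198).

```bash
python3 - <<'E'
from h import *
for dz in(0,.005):
  for s in(0,.008):
    P=np.array([.5327,-.0864,.3255-.172-dz]);d=np.array([.9965*.819,-.0834*.819,-.5736])
    print(dz,s,proj("side",[P+d*(.075+s),P-d*(.075-s),P+d*s]).round(1).tolist())
for d in arm.silhouettes("side","spacer_a_mid"):
    ys,xs=np.nonzero(d["region"]);print(round(d["conf"],2),xs.min(),xs.max(),ys.min(),ys.max())
E
python3 -m inch '0 -0.002 0.008 0 0.008;0 -0.002 0.013 0 0.008;0 -0.002 0.016 0 0.008;0 -0.002 0.018 0 0.008;0 -0.002 0.018 0 0.008' 10
python3 -m inch '0 0 0.002 0 0.008;0 0 0.003 0 0.008'
python3 -m inch '0 0 0.002 0 0.008;0 0 0.003 0 0.008'
python3 -m inch '0 0 0.002 0 0.008;0 0 0.003 0 0.008'
```

```text
0 0 [[373.6, 226.3], [325.2, 197.1], [350.0, 212.1]]
0 0.008 [[376.1, 227.8], [327.9, 198.7], [352.6, 213.6]]
0.005 0 [[373.5, 228.0], [325.1, 198.9], [349.9, 213.8]]
0.005 0.008 [[375.9, 229.4], [327.8, 200.5], [352.5, 215.3]]
0.93 323 375 196 230
0.91 258 296 317 373
0.84 356 402 377 443
0.34 322 405 271 366
clock: 5.45
position: [0.5328, -0.0839, 0.3069]
ee_rot: [3.139, -0.131, -0.001]
force: [-0.2, -0.0, -0.8]
width: 0.175
gripper_force: 10.0
clock: 5.65
position: [0.5328, -0.084, 0.3043]
ee_rot: [3.139, -0.131, -0.0]
force: [-1.6, -0.5, 2.8]
width: 0.172
gripper_force: 10.0
clock: 5.85
position: [0.5328, -0.0839, 0.3012]
ee_rot: [3.139, -0.131, -0.0]
force: [-1.4, 0.7, 1.3]
width: 0.172
gripper_force: 10.0
clock: 6.05
position: [0.5329, -0.0839, 0.2981]
ee_rot: [-3.139, 0.131, 0.0]
force: [-1.8, 0.3, 2.3]
width: 0.173
gripper_force: 10.0
```

```bash
python3 -m inch '-0.003 0 0.004 0 0.008;-0.006 0 0.008 0 0.008;-0.008 0 0.011 0 0.008;-0.01 0 0.014 0 0.008;-0.01 0 0.014 0 0.008'
python3 -m inch '-0.001 0 0.003 0 0.008;-0.003 0 0.007 0 0.008;-0.004 0 0.01 0 0.008;-0.004 0 0.013 0 0.008;-0.004 0 0.013 0 0.008'
python3 go.py; python3 - <<'E'
from h import *
a=arm.get_image("side")[180:280,290:410,::-1]
cv2.imwrite("pics/p2.png",cv2.resize(a,(480,400),interpolation=2))
E
```

```text
clock: 6.55
position: [0.5226, -0.083, 0.2838]
ee_rot: [3.139, -0.131, -0.001]
force: [0.2, -0.8, -0.1]
width: 0.171
gripper_force: 10.0
clock: 7.05
position: [0.5187, -0.0827, 0.2708]
ee_rot: [3.139, -0.131, -0.002]
force: [-0.1, 0.5, -0.7]
width: 0.172
gripper_force: 10.0
clock 7.05 pos [ 0.5187 -0.0827  0.2708] yaw -0.0833 tilt [-0.001  0.   ] f [-0.11  0.5  -0.67] w 15.8 gf 10.0
```

View pics/p2.png

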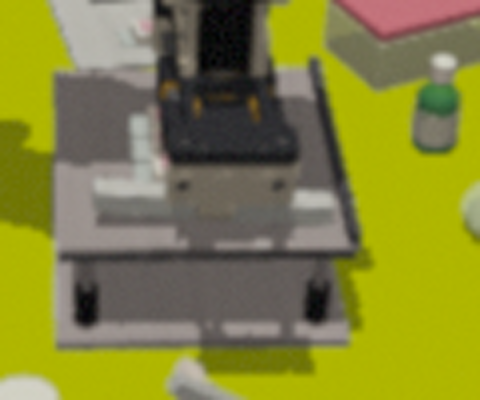

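The picture shows the bar almost level (left end at crop (95,195), right end at (335,206)), with its end a few mm short of the rail at (345,210). I'll keep lowering gently.

```bash
python3 -m inch '-0.001 0 0.002 0 0.008;-0.001 0 0.003 0 0.008;-0.001 0 0.004 0 0.008'
python3 -m inch '0 0 0.002 0 0.008;0 0 0.002 0 0.008'
python3 -m inch '0 0 0.001 0 0.008;0 0 0.001 0 0.008'
python3 -m inch '0 0 0.001 0 0.008;0 0 0.001 0 0.008'
```

```text
clock: 7.4
position: [0.5179, -0.0826, 0.2673]
ee_rot: [3.139, -0.131, -0.0]
force: [-0.6, 0.5, -0.5]
width: 0.174
gripper_force: 10.0
clock: 7.6
position: [0.5179, -0.0826, 0.265]
ee_rot: [3.139, -0.131, -0.001]
force: [-0.6, -0.3, 0.4]
width: 0.173
gripper_force: 10.0
clock: 7.8
position: [0.5179, -0.0826, 0.2642]
ee_rot: [3.139, -0.131, -0.0]
force: [-2.0, -0.2, -0.5]
width: 0.173
gripper_force: 10.0
clock: 8.0
position: [0.5179, -0.0826, 0.2634]
ee_rot: [3.139, -0.131, -0.0]
force: [-1.4, -0.4, 3.0]
width: 0.171
gripper_force: 10.0
```

```bash
python3 -m inch '0 0 0.001 0 0.008;0 0 0.001 0 0.008'
python3 -m inch '0 0 0.001 0 0.008;0 0 0.001 0 0.008'; for i in 1 2; do python3 -m inch '0 0 0 0 0.008' | grep force: ; done
```

```text
clock: 8.2
position: [0.5179, -0.0827, 0.2626]
ee_rot: [3.139, -0.131, 0.0]
force: [-3.6, 1.1, 6.7]
width: 0.173
gripper_force: 10.0
clock: 8.4
position: [0.5179, -0.0826, 0.2618]
ee_rot: [3.139, -0.131, 0.0]
force: [-4.4, 1.1, 10.3]
width: 0.175
gripper_force: 10.0
force: [-4.2, -0.3, 10.7]
gripper_force: 10.0
force: [-4.3, 0.6, 10.5]
gripper_force: 10.0
```

```bash
python3 -m inch '0 0 -0.0016 0 0.008;0.003 0 -0.0018 0 0.008;0.005 0 -0.0018 0 0.008;0.006 0 -0.0018 0 0.008;0.006 0 -0.0018 0 0.008'
python3 -m inch '0.001 0 0 0 0.008;0.001 0 0 0 0.008'
python3 -m inch '0.001 0 0 0 0.008;0.001 0 0 0 0.008'; python3 go.py;python3 - <<'E'
from h import *
a=arm.get_image("side")[190:270,300:400,::-1]
cv2.imwrite("pics/p3.png",cv2.resize(a,(700,560),interpolation=2))
E
```

```text
clock: 9.1
position: [0.524, -0.0832, 0.263]
ee_rot: [3.139, -0.131, -0.001]
force: [-3.5, -0.1, 4.7]
width: 0.175
gripper_force: 10.0
clock: 9.3
position: [0.5249, -0.0832, 0.263]
ee_rot: [3.139, -0.131, -0.001]
force: [-3.2, 0.5, 5.9]
width: 0.175
gripper_force: 10.0
clock: 9.5
position: [0.5259, -0.0833, 0.263]
ee_rot: [3.139, -0.131, -0.001]
force: [-3.7, 0.7, 5.0]
width: 0.169
gripper_force: 10.0
clock 9.5 pos [ 0.5259 -0.0833  0.263 ] yaw -0.0833 tilt [-0.0006 -0.    ] f [-3.66  0.72  5.  ] w 15.5 gf 10.0
```

View pics/p3.png

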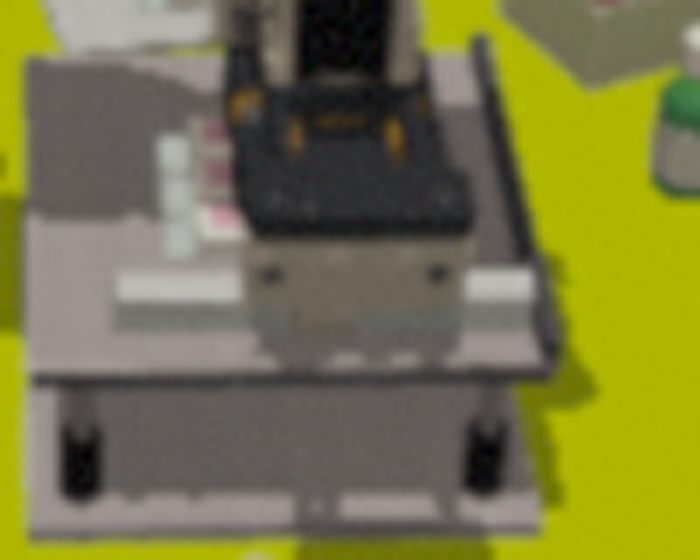

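The bar now lies flat, with its right end at crop (533,290) about touching the rail at (540,290). I'll reduce the load and nudge it until the rail is felt.

```bash
python3 -m inch '0 0 -0.0007 0 0.008;0.0005 0 -0.0007 0 0.008;0.0005 0 -0.0007 0 0.008'
python3 -m inch '0.0007 0 0 0 0.008;0.0007 0 0 0 0.008'
python3 -m inch '0.0007 0 0 0 0.008;0.0007 0 0 0 0.008'
```

```text
clock: 9.85
position: [0.5263, -0.0833, 0.2635]
ee_rot: [3.139, -0.131, -0.001]
force: [-4.0, -0.2, 2.6]
width: 0.175
gripper_force: 10.0
clock: 10.05
position: [0.5265, -0.0834, 0.2634]
ee_rot: [-3.139, 0.131, 0.003]
force: [-5.0, 0.8, 3.9]
width: 0.172
gripper_force: 10.0
clock: 10.25
position: [0.5268, -0.0834, 0.2632]
ee_rot: [-3.139, 0.131, 0.005]
force: [-7.1, 2.1, 4.7]
width: 0.176
gripper_force: 10.0
```

```bash
python3 -m inch '-0.0008 0 0 0 0.008;-0.0008 0 0 0 0.023;-0.0008 0 0 0 0.023;-0.0008 0 0 0 0.023;-0.0008 0 0 0 0.023'; 
python3 -m inch '0 0 -0.01 0 0.023;0 0 -0.03 0 0.023;0 0 -0.06 0 0.023;0 0 -0.1 0 0.034;0 0 -0.1 0 0.034'
python3 go.py 0.5305 -0.3219 0.36 0.0205
python3 -m inch '0 0.23 0 -0.104 0.034;0 0.23 0 -0.104 0.034;0 0.23 0 -0.104 0.034;0 0.23 0 -0.104 0.034;0 0.23 0 -0.104 0.034'
python3 go.py 0.5305 -0.3219 0.255 0.0205
python3 - <<'E'
from h import *
i=arm.get_image("side")[:,:,::-1];j=arm.get_image("top")[:,:,::-1]
cv2.imwrite("pics/p4.png",np.hstack([cv2.resize(i[190:270,300:400],(400,320),interpolation=2),cv2.resize(j[195:275,235:335],(400,320),interpolation=2)]))
E
```

```text
clock: 10.75
position: [0.5273, -0.0834, 0.2639]
ee_rot: [3.139, -0.131, 0.001]
force: [0.7, 0.5, -0.8]
width: 0.25
gripper_force: 0.0
clock: 11.25
position: [0.5286, -0.0836, 0.3695]
ee_rot: [3.139, -0.131, 0.014]
force: [1.0, 0.2, -0.7]
width: 0.352
gripper_force: 0.0
clock 11.25 pos [ 0.5286 -0.0836  0.3695] yaw -0.0834 tilt [ 0.0091 -0.0006] f [ 0.95  0.21 -0.73] w 32.3 gf 0.0
shift [0.0217 0.2374 0.0096] roll -0.1039
clock: 11.75
position: [0.5064, -0.317, 0.3642]
ee_rot: [3.139, 0.026, -0.0]
force: [0.0, -0.4, -0.1]
width: 0.369
gripper_force: 0.0
clock 11.75 pos [ 0.5064 -0.317   0.3642] yaw 0.0167 tilt [-0.     -0.0021] f [ 0.02 -0.4  -0.06] w 33.9 gf 0.0
shift [0.024  0.0051 0.1092] roll -0.0038
```

View pics/p4.png

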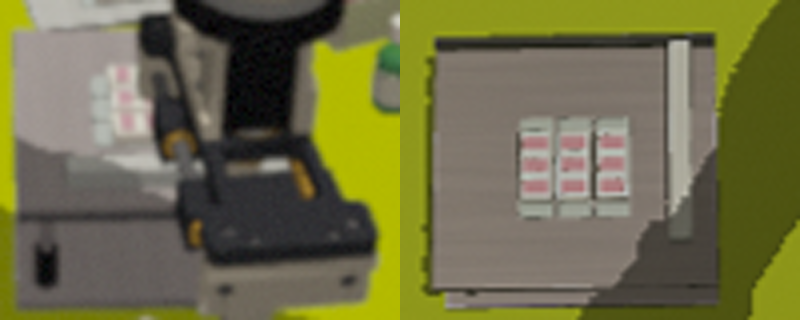

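The right crop shows bar 1 flat on the -y strip at (680,140), parallel to the slides, with its end against the rail. Now the middle bar.

```bash
python3 -m inch '0.024 0.005 0.01 -0.004 0.034;0.024 0.005 0.03 -0.004 0.034;0.024 0.005 0.06 -0.004 0.034;0.024 0.005 0.09 -0.004 0.034;0.024 0.005 0.104 -0.004 0.034'; python3 -m inch '0 0 0 0 0.034;0 0 0 0 0.034'
python3 go.py 0.5302 -0.3219 0.2555 0.0205
```

```text
clock: 12.35
position: [0.5315, -0.3157, 0.2574]
ee_rot: [-3.139, -0.04, 0.005]
force: [-0.2, 1.2, 0.6]
width: 0.366
gripper_force: 0.0
clock: 12.55
position: [0.5325, -0.317, 0.2607]
ee_rot: [3.141, 0.039, 0.001]
force: [0.7, -0.1, 0.7]
width: 0.371
gripper_force: 0.0
clock 12.55 pos [ 0.5325 -0.317   0.2607] yaw 0.0251 tilt [ 0.0008 -0.0003] f [ 0.69 -0.11  0.7 ] w 34.1 gf 0.0
shift [-0.0024  0.0049  0.0052] roll 0.0046
```

```bash
python3 -m inch '-0.002 0.005 0 0.0046 0.034;-0.002 0.005 0.005 0.0046 0.034;-0.002 0.005 0.005 0.0046 0.034'; python3 go.py 0.5302 -0.3219 0.2555 0.0205
python3 -m inch '0 0 0 0 0.008;0 0 0 0 0.008;0 0 0 0 0.008;0 0 0 0 0.008;0 0 0 0 0.008' 15; python3 -m inch '0 0 -0.01 0 0.008;0 0 -0.03 0 0.008;0 0 -0.06 0 0.008;0 0 -0.1 0 0.008;0 0 -0.1 0 0.008'
python3 go.py 0.5453 0.072 0.36 -0.0834
```

```text
clock: 12.85
position: [0.5299, -0.3225, 0.255]
ee_rot: [3.141, 0.031, 0.001]
force: [0.0, -0.3, -0.3]
width: 0.372
gripper_force: 0.0
clock 12.85 pos [ 0.5299 -0.3225  0.255 ] yaw 0.0194 tilt [ 0.0004 -0.0004] f [ 0.   -0.34 -0.31] w 34.1 gf 0.0
shift [ 0.0003 -0.0006 -0.0005] roll -0.0011
clock: 13.35
position: [0.5302, -0.3221, 0.255]
ee_rot: [3.141, 0.032, 0.0]
force: [-1.4, 0.3, 1.9]
width: 0.167
gripper_force: 15.0
clock: 13.85
position: [0.5314, -0.323, 0.361]
ee_rot: [3.137, 0.031, 0.013]
force: [1.9, -0.3, -1.7]
width: 0.172
gripper_force: 15.0
clock 13.85 pos [ 0.5314 -0.323   0.361 ] yaw 0.0199 tilt [ 0.0083 -0.0042] f [ 1.87 -0.3  -1.66] w 15.8 gf 15.0
shift [ 0.0217 -0.3947 -0.0006] roll 0.1033
```

```bash
python3 -m inch '0.01 -0.25 0 0 0.008;0.01 -0.25 0 0 0.008;0.01 -0.25 0 0 0.008;0.01 -0.25 0 0 0.008;0.01 -0.25 0 0 0.008'; python3 -m inch '0.01 -0.14 0 0.05 0.008;0.02 -0.14 0 0.103 0.008;0.02 -0.14 0 0.103 0.008;0.02 -0.14 0 0.103 0.008;0.02 -0.14 0 0.103 0.008'
python3 -m inch '0 0 0 0 0.008';python3 go.py 0.5453 0.0718 0.31 -0.0834
```

```text
clock: 14.35
position: [0.5346, -0.0703, 0.3551]
ee_rot: [3.141, 0.031, 0.001]
force: [1.0, -0.4, -1.2]
width: 0.171
gripper_force: 15.0
clock: 14.85
position: [0.5521, 0.0692, 0.3547]
ee_rot: [3.139, -0.126, -0.001]
force: [-0.9, -0.3, -0.8]
width: 0.17
gripper_force: 15.0
clock: 14.95
position: [0.5521, 0.0668, 0.3547]
ee_rot: [3.138, -0.132, -0.0]
force: [-0.5, -0.8, -1.5]
width: 0.172
gripper_force: 15.0
clock 14.95 pos [0.5521 0.0668 0.3547] yaw -0.0844 tilt [-0.0004 -0.001 ] f [-0.48 -0.8  -1.5 ] w 15.8 gf 15.0
shift [-0.0072 -0.0045  0.0447] roll -0.001
```

```bash
python3 -m inch '-0.003 -0.0045 0.02 0 0.008;-0.003 -0.0045 0.035 0 0.008;-0.003 -0.0045 0.043 0 0.008;-0.003 -0.0045 0.047 0 0.008;-0.003 -0.0045 0.047 0 0.008' 10
python3 -m inch '0 0 0.003 0 0.008;0 0 0.006 0 0.008;0 0 0.009 0 0.008;0 0 0.009 0 0.008'
python3 go.py
```

```text
clock: 15.45
position: [0.5497, 0.072, 0.3077]
ee_rot: [3.138, -0.132, -0.001]
force: [-0.1, -1.0, -0.5]
width: 0.171
gripper_force: 10.0
clock: 15.85
position: [0.5489, 0.073, 0.2984]
ee_rot: [3.139, -0.13, -0.003]
force: [-4.0, 0.8, 3.1]
width: 0.171
gripper_force: 10.0
clock 15.85 pos [0.5489 0.073  0.2984] yaw -0.0825 tilt [-0.002  -0.0002] f [-4.03  0.76  3.09] w 15.7 gf 10.0
```

```bash
python3 -m inch '-0.003 0 0.004 0 0.008;-0.006 0 0.008 0 0.008;-0.008 0 0.011 0 0.008;-0.01 0 0.014 0 0.008;-0.01 0 0.014 0 0.008'
python3 -m inch '-0.001 0 0.003 0 0.008;-0.003 0 0.007 0 0.008;-0.004 0 0.01 0 0.008;-0.004 0 0.013 0 0.008;-0.004 0 0.013 0 0.008'
python3 -m inch '-0.001 0 0.002 0 0.008;-0.001 0 0.004 0 0.008;-0.001 0 0.006 0 0.008;-0.001 0 0.006 0 0.008'
python3 -m inch '0 0 0.001 0 0.008;0 0 0.001 0 0.008'
python3 -m inch '0 0 0.001 0 0.008;0 0 0.001 0 0.008'; python3 go.py 0.5396 0.0718 0.263 -0.0834
```

```text
clock: 16.35
position: [0.5395, 0.0738, 0.2844]
ee_rot: [3.139, -0.13, -0.0]
force: [0.2, -0.5, 1.0]
width: 0.173
gripper_force: 10.0
clock: 16.85
position: [0.5355, 0.0741, 0.2712]
ee_rot: [3.139, -0.13, -0.001]
force: [-1.0, 0.7, -0.0]
width: 0.171
gripper_force: 10.0
clock: 17.25
position: [0.5346, 0.0742, 0.2655]
ee_rot: [3.139, -0.13, -0.001]
force: [-0.5, 0.7, -0.1]
width: 0.176
gripper_force: 10.0
clock: 17.45
position: [0.5347, 0.0741, 0.2647]
ee_rot: [3.139, -0.13, -0.0]
force: [-1.0, -0.8, 1.1]
width: 0.173
gripper_force: 10.0
clock: 17.65
position: [0.5347, 0.0741, 0.2637]
ee_rot: [3.139, -0.13, 0.0]
force: [0.1, 0.3, -0.1]
width: 0.172
gripper_force: 10.0
clock 17.65 pos [0.5347 0.0741 0.2637] yaw -0.0829 tilt [ 0.     -0.0001] f [ 0.15  0.32 -0.11] w 15.8 gf 10.0
shift [0.0051 0.0019 0.0007] roll 0.0005
```

```bash
for i in 1; do python3 -m inch '0 0 0.001 0 0.008;0 0 0.001 0 0.008'|egrep 'pos|force'; python3 -m inch '0 0 0.001 0 0.008;0 0 0.001 0 0.008'|egrep 'pos|force'; python3 -m inch '0 0 0.001 0 0.008;0 0 0.001 0 0.008'|egrep 'pos|force'; done
```

```text
position: [0.5348, 0.0742, 0.2629]
force: [-0.9, -0.2, 3.8]
gripper_force: 10.0
position: [0.5347, 0.0742, 0.2621]
force: [-1.6, -0.5, 6.7]
gripper_force: 10.0
position: [0.5347, 0.0742, 0.2614]
force: [-3.5, -1.1, 11.0]
gripper_force: 10.0
```

```bash
python3 -m inch '0 0 -0.0015 0 0.008;0.002 0 -0.002 0 0.008;0.003 0 -0.002 0 0.008;0.004 0 -0.002 0 0.008;0.004 0 -0.002 0 0.008'
python3 -m inch '0.0007 0 0 0 0.008;0.0007 0 0 0 0.008'|egrep 'pos|force'
python3 -m inch '0.0007 0 0 0 0.008;0.0007 0 0 0 0.008'|egrep 'pos|force'
```

```text
clock: 18.75
position: [0.5387, 0.0738, 0.2627]
ee_rot: [3.139, -0.13, -0.001]
force: [-2.9, 0.1, 5.6]
width: 0.175
gripper_force: 10.0
position: [0.5394, 0.0738, 0.2627]
force: [-3.4, 0.7, 5.9]
gripper_force: 10.0
position: [0.54, 0.0737, 0.2627]
force: [-3.2, 0.5, 5.0]
gripper_force: 10.0
```

```bash
python3 -m inch '0 0 -0.0006 0 0.008;0.0007 0 -0.0006 0 0.008;0.0007 0 -0.0006 0 0.008'|egrep 'pos|force'
python3 -m inch '0.0007 0 0 0 0.008;0.0007 0 0 0 0.008'|egrep 'pos|force'
```

```text
position: [0.5402, 0.0737, 0.263]
force: [-5.6, 0.9, 3.5]
gripper_force: 10.0
position: [0.5405, 0.0737, 0.2629]
force: [-6.9, 0.9, 4.0]
gripper_force: 10.0
```

```bash
python3 -m inch '-0.0008 0 0 0 0.008;-0.0008 0 0 0 0.023;-0.0008 0 0 0 0.023;-0.0008 0 0 0 0.023;-0.0008 0 0 0 0.023'|egrep 'pos|force'
python3 -m inch '0 0 -0.01 0 0.023;0 0 -0.03 0 0.023;0 0 -0.06 0 0.023;0 0 -0.07 0 0.034;0 0 -0.07 0 0.034'|egrep 'pos|force'
python3 -m inch '0.02 -0.25 0 0 0.036;0.02 -0.25 0 0 0.036;0.02 -0.25 0 0 0.036;0.02 -0.25 0 0 0.036;0.02 -0.25 0 0 0.036'|egrep 'pos|force'
python3 -m inch '0 0 0 -0.1 0.036;0 0 0 -0.186 0.036;0 0 0 -0.186 0.036'|egrep 'pos|force'
python3 go.py 0.5332 0.3412 0.24 0.1032
python3 - <<'E'
from h import *
i=arm.get_image("side")[:,:,::-1];j=arm.get_image("top")[:,:,::-1]
cv2.imwrite("pics/p5.png",np.hstack([cv2.resize(i[155:275,285:405],(400,400),interpolation=2),cv2.resize(j[190:290,120:320],(400,200),interpolation=2).repeat(2,0)]))
E
```

```text
position: [0.541, 0.0736, 0.2634]
force: [-0.3, -0.4, -0.7]
gripper_force: 0.0
position: [0.5413, 0.0737, 0.3354]
force: [0.8, 0.2, -0.4]
gripper_force: 0.0
position: [0.5809, 0.3222, 0.332]
force: [0.5, -0.6, -0.4]
gripper_force: 0.0
position: [0.5808, 0.3205, 0.3317]
force: [-0.4, -0.7, -0.1]
gripper_force: 0.0
clock 21.45 pos [0.5808 0.3205 0.3317] yaw 0.1052 tilt [-0.002  -0.0012] f [-0.41 -0.68 -0.07] w 35.9 gf 0.0
shift [-0.045  -0.0257  0.0918] roll 0.002
```

View pics/p5.png

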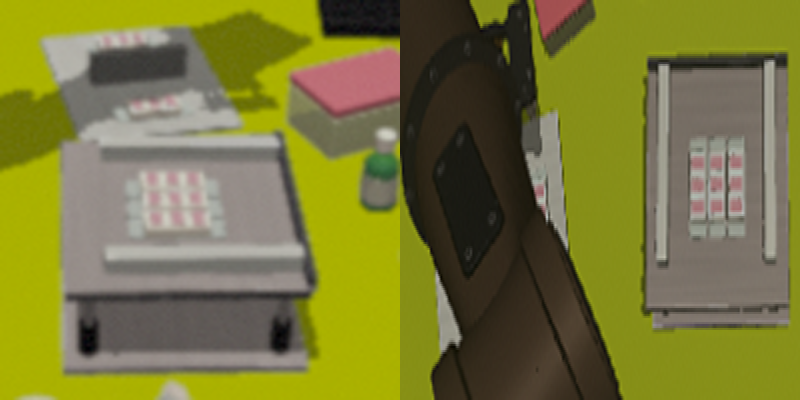

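Both bars lie flat against the rail, at left crop (205,255) and (190,145). The board is untouched at (140,80). Now the board.

```bash
python3 -m inch '-0.045 -0.026 0.02 0.002 0.036;-0.045 -0.026 0.05 0.002 0.036;-0.045 -0.026 0.08 0.002 0.036;-0.045 -0.026 0.08 0.002 0.036;-0.045 -0.026 0.08 0.002 0.036'|egrep 'force'
python3 go.py 0.5332 0.3412 0.1885 0.1032
```

```text
force: [0.4, 0.6, 0.4]
gripper_force: 0.0
clock 22.05 pos [0.5341 0.3411 0.2536] yaw 0.099 tilt [-0.0005 -0.0008] f [0.4  0.59 0.38] w 36.2 gf 0.0
shift [-0.0008 -0.0002  0.0651] roll -0.0042
```

```bash
python3 -m inch '-0.001 0 0.02 -0.004 0.036;-0.001 0 0.04 -0.004 0.036;-0.001 0 0.055 -0.004 0.036;-0.001 0 0.063 -0.004 0.036;-0.001 0 0.064 -0.004 0.036'|egrep 'pos|force'
python3 go.py 0.5332 0.3412 0.1885 0.1032
python3 -m inch '0 0 0 0 0.006;0 0 0 0 0.006;0 0 0 0 0.006;0 0 0 0 0.006;0 0 0 0 0.006' 40|egrep 'pos|force|width'
python3 -m inch '0 0 -0.005 0 0.006;0 0 -0.01 0 0.006;0 0 -0.015 0 0.006;0 0 -0.015 0 0.006' 40|egrep 'pos|force|width|rot'
```

```text
position: [0.5329, 0.3413, 0.1891]
force: [-0.0, 0.4, 0.6]
gripper_force: 0.0
clock 22.55 pos [0.5329 0.3413 0.1891] yaw 0.1045 tilt [-0.0004 -0.0004] f [-0.01  0.36  0.55] w 36.3 gf 0.0
shift [0.0003 0.0002 0.0006] roll 0.0013
position: [0.5329, 0.3421, 0.1902]
force: [-0.5, 1.2, 5.1]
width: 0.156
gripper_force: 40.0
position: [0.5329, 0.3414, 0.205]
ee_rot: [-3.137, -0.165, -0.001]
force: [1.2, 0.6, -5.9]
width: 0.15
gripper_force: 40.0
```

```bash
python3 -m inch '0 0 -0.03 0 0.006;0 0 -0.06 0 0.006;0 0 -0.1 0 0.006;0 0 -0.13 0 0.006;0 0 -0.13 0 0.006'|egrep 'pos|force'
python3 -m inch '0 0.03 0 0.06 0.006;0 0.07 0 0.12 0.006;0 0.11 0 0.188 0.006;0 0.14 0 0.188 0.006;0 0.15 0 0.188 0.006'|egrep 'pos|force'
python3 -m inch '0 0 0 0 0.006;0 0 0 0 0.006'|egrep 'pos|force'
python3 go.py 0.5209 -0.0044 0.335 -0.0834
```

```text
position: [0.5338, 0.3423, 0.339]
force: [0.5, 1.5, -5.4]
gripper_force: 40.0
position: [0.5486, 0.1875, 0.3327]
force: [0.1, 0.0, -6.5]
gripper_force: 40.0
position: [0.5481, 0.1934, 0.3336]
force: [-0.8, 1.8, -4.4]
gripper_force: 40.0
clock 24.65 pos [0.5481 0.1934 0.3336] yaw -0.082 tilt [-0.0012  0.0005] f [-0.82  1.85 -4.44] w 13.8 gf 40.0
shift [-0.0109  0.1993 -0.0015] roll 0.0014
```

```bash
python3 -m inch '-0.002 0.04 0 0.001 0.006;-0.004 0.08 0 0.001 0.006;-0.006 0.12 0 0.001 0.006;-0.008 0.16 0 0.001 0.006;-0.011 0.19 0 0.001 0.006'|egrep 'pos|force'
python3 -m inch '0 0.009 0 0 0.006;0 0.009 0 0 0.006;0 0.009 0 0 0.006'|egrep 'pos|force'
python3 go.py 0.5209 -0.0044 0.293 -0.0834
```

```text
position: [0.5216, 0.0032, 0.3341]
force: [0.4, -0.0, -5.9]
gripper_force: 40.0
position: [0.5214, -0.0029, 0.3343]
force: [0.2, 1.1, -6.5]
gripper_force: 40.0
clock 25.45 pos [ 0.5214 -0.0029  0.3343] yaw -0.0813 tilt [0.0003 0.0013] f [ 0.21  1.08 -6.5 ] w 13.5 gf 40.0
shift [-0.0004  0.0016  0.0413] roll 0.0021
```

```bash
python3 -m inch '0 0.001 0.012 0.002 0.006;0 0.001 0.024 0.002 0.006;0 0.001 0.032 0.002 0.006;0 0.001 0.038 0.002 0.006;0 0.001 0.038 0.002 0.006'|egrep 'pos|force'
python3 -m inch '0 0 0.002 0 0.006;0 0 0.003 0 0.006;0 0 0.003 0 0.006'|egrep 'pos|force:'
python3 -m inch '0 0 0.001 0 0.006;0 0 0.002 0 0.006;0 0 0.002 0 0.006'|egrep 'pos|force:'
```

```text
position: [0.5206, -0.0059, 0.2951]
force: [0.2, -0.8, -5.6]
gripper_force: 40.0
position: [0.521, -0.0061, 0.2936]
force: [-0.2, -0.9, -5.6]
gripper_force: 40.0
position: [0.5209, -0.0061, 0.2914]
force: [0.2, -0.0, -5.7]
gripper_force: 40.0
```

```bash
python3 -m inch '0 0 0.001 0 0.006;0 0 0.002 0 0.006;0 0 0.002 0 0.006'|egrep 'pos|force:'
python3 -m inch '0 0 0.001 0 0.006;0 0 0.0015 0 0.006;0 0 0.0015 0 0.006'|egrep 'pos|force:'
python3 -m inch '0 0 0.001 0 0.006;0 0 0.0015 0 0.006;0 0 0.0015 0 0.006'|egrep 'pos|force:'
```

```text
position: [0.5209, -0.0061, 0.2892]
force: [-0.2, 0.6, -4.3]
gripper_force: 40.0
position: [0.521, -0.0061, 0.2881]
force: [-1.1, -0.6, -1.1]
gripper_force: 40.0
position: [0.521, -0.0061, 0.2868]
force: [-3.7, 0.7, 5.8]
gripper_force: 40.0
```

```bash
python3 go.py
```

```text
clock 27.45 pos [ 0.521  -0.0061  0.2868] yaw -0.0859 tilt [ 0.0003 -0.    ] f [-3.68  0.75  5.76] w 13.4 gf 40.0
```

```bash
python3 -m inch '0 0 -0.0008 0 0.006;0 0 -0.0008 0 0.006;0 0 -0.0008 0 0.006'|egrep 'pos|force:'
python3 -m inch '0 0 0 0 0.02;0 0 0 0 0.036;0 0 0 0 0.036;0 0 0 0 0.036;0 0 0 0 0.036'|egrep 'pos|force|width'
python3 -m inch '0 0 -0.01 0 0.036;0 0 -0.03 0 0.036;0 0 -0.06 0 0.036;0 0 -0.1 0 0.036;0 0 -0.12 0 0.036'|egrep 'pos|force'
python3 -m inch '-0.1 0.2 -0.05 0 0.036;-0.1 0.2 -0.05 0 0.036;-0.1 0.2 -0.05 0 0.036;-0.1 0.2 -0.05 0 0.036;-0.1 0.2 -0.05 0 0.036'|egrep 'pos|force'
python3 -m inch '-0.1 0.2 0 0 0.036;-0.1 0.2 0 0 0.036;-0.1 0.2 0 0 0.036;-0.1 0.2 0 0 0.036;-0.1 0.2 0 0 0.036'|egrep 'pos|force'
python3 go.py
python3 - <<'E'
from h import *
c,s=np.cos(-.0834),np.sin(-.0834)
# predicted board-top corners vs. silhouettes
for z in(.0,):
  for q in("side","top"):
    W=lambda X,Y,Z:[.5209+c*X-s*Y,-.0044+s*X+c*Y,Z]
    print(q,"pred box",[proj(q,W(i*.08,j*.105,.102))[0].round(0).tolist() for i,j in((-1,-1),(1,-1),(1,1),(-1,1))],"base",proj(q,W(-.095,-.105,0))[0].round(1),proj(q,W(.095,-.105,0))[0].round(1))
    for n in("board_grip","spacer_a_mid"):
      for d in arm.silhouettes(q,n):
        g=d["region"].astype(np.uint8)
        if d["conf"]>.4:
            k=cv2.boxPoints(cv2.minAreaRect(cv2.findNonZero(g))).round(0).tolist();print(n,round(d["conf"],2),k)
    for d in arm.place_of(q,"board_grip"):
        u=d["point"][::-1];print("grip",round(d["conf"],2),np.round(u,1),"pred",proj(q,W(0,0,.119))[0].round(1),"world",atz(q,u,.119).round(4))
E
```

```text
position: [0.521, -0.0061, 0.2873]
force: [-2.8, -0.5, 2.5]
gripper_force: 40.0
position: [0.521, -0.0061, 0.2872]
force: [-0.4, 0.4, -0.6]
width: 0.39
gripper_force: 0.0
position: [0.5214, -0.0061, 0.4111]
force: [-0.3, 0.1, -0.4]
gripper_force: 0.0
position: [0.4017, -0.1999, 0.459]
force: [0.5, -0.4, -0.7]
gripper_force: 0.0
position: [0.284, -0.3907, 0.4583]
force: [-0.0, 0.2, 0.3]
gripper_force: 0.0
clock 29.75 pos [ 0.284  -0.3907  0.4583] yaw -0.0908 tilt [ 0.0003 -0.002 ] f [-0.03  0.18  0.27] w 35.9 gf 0.0
side pred box [[310.0, 235.0], [375.0, 235.0], [365.0, 191.0], [308.0, 191.0]] base [303.6 267.1] [376.8 266.4]
board_grip 0.72 [[314.0, 195.0], [369.0, 195.0], [369.0, 204.0], [314.0, 204.0]]
board_grip 0.65 [[298.0, 166.0], [353.0, 161.0], [356.0, 194.0], [301.0, 199.0]]
board_grip 0.47 [[405.0, 241.0], [407.0, 222.0], [438.0, 227.0], [436.0, 245.0]]
spacer_a_mid 0.96 [[317.0, 229.0], [376.0, 227.0], [376.0, 236.0], [317.0, 237.0]]
spacer_a_mid 0.8 [[256.0, 370.0], [289.0, 315.0], [297.0, 320.0], [264.0, 375.0]]
spacer_a_mid 0.78 [[352.0, 438.0], [395.0, 375.0], [405.0, 382.0], [362.0, 445.0]]
grip 0.63 [330.9 171.4] pred [339.5 206. ] world [0.5244 0.1845 0.119 ]
top pred box [[314.0, 260.0], [314.0, 207.0], [243.0, 208.0], [242.0, 261.0]] base [314.6 271.2] [313.7 211.8]
board_grip 0.78 [[125.0, 247.0], [196.0, 214.0], [211.0, 246.0], [140.0, 279.0]]
spacer_a_mid 0.81 [[423.0, 215.0], [427.0, 210.0], [466.0, 236.0], [462.0, 241.0]]
spacer_a_mid 0.79 [[374.0, 281.0], [376.0, 275.0], [423.0, 294.0], [421.0, 300.0]]
spacer_a_mid 0.62 [[302.0, 205.0], [306.0, 205.0], [306.0, 253.0], [302.0, 253.0]]
grip 0.17 [250.3 231.8] pred [277.6 232. ] world [0.5295 0.074  0.119 ]
```

The networks were reading the earlier picture, so I'll take new images and rerun the check.

```bash
python3 - <<'E'
from h import *
c,s=np.cos(-.0834),np.sin(-.0834)
W=lambda X,Y,Z:[.5209+c*X-s*Y,-.0044+s*X+c*Y,Z]
for q in C:
    arm.get_image(q)
    for n in("board_grip","spacer_a_mid","stand_base"):
      for d in arm.silhouettes(q,n):
        if d["conf"]>.4: print(q,n,round(d["conf"],2),cv2.boxPoints(cv2.minAreaRect(cv2.findNonZero(d["region"].astype(np.uint8)))).round(0).tolist())
    print(q,"thin pred",proj(q,[.528,-.2719,.081]).round(1),[(round(d["conf"],2),np.round(d["point"][::-1],1)) for d in arm.place_of(q,"thin_bar_mid")])
    for d in arm.place_of(q,"board_grip"):
        u=d["point"][::-1];print("grip",round(d["conf"],2),np.round(u,1),"pred",proj(q,W(0,0,.119))[0].round(1),"world",atz(q,u,.119).round(4))
E
```

```text
side board_grip 0.82 [[309.0, 192.0], [372.0, 191.0], [373.0, 236.0], [310.0, 238.0]]
side spacer_a_mid 0.68 [[352.0, 439.0], [394.0, 375.0], [404.0, 381.0], [363.0, 445.0]]
side spacer_a_mid 0.59 [[254.0, 371.0], [290.0, 314.0], [300.0, 320.0], [264.0, 377.0]]
side stand_base 0.77 [[302.0, 197.0], [378.0, 195.0], [381.0, 266.0], [304.0, 269.0]]
side thin pred [[360.6 286.5]] [(0.85, array([359.5, 287. ]))]
grip 0.61 [340.8 203.3] pred [339.5 206. ] world [0.5264 0.0083 0.119 ]
grip 0.41 [361.  328.4] pred [339.5 206. ] world [ 0.4968 -0.4229  0.119 ]
top board_grip 0.94 [[242.0, 206.0], [315.0, 206.0], [315.0, 261.0], [242.0, 261.0]]
top spacer_a_mid 0.87 [[423.0, 216.0], [427.0, 210.0], [465.0, 235.0], [461.0, 240.0]]
top spacer_a_mid 0.59 [[375.0, 281.0], [377.0, 275.0], [404.0, 286.0], [401.0, 292.0]]
top stand_base 0.58 [[242.0, 203.0], [314.0, 203.0], [314.0, 271.0], [242.0, 271.0]]
top stand_base 0.47 [[344.0, 268.0], [358.0, 268.0], [358.0, 283.0], [344.0, 283.0]]
top thin pred [[368.1 224.3]] [(0.65, array([368.5, 225.7]))]
grip 0.78 [279.6 232.7] pred [277.6 232. ] world [ 0.5184 -0.0101  0.119 ]
```

The board sits where predicted, squarely over the stand. The stand hasn't moved and the thin bar is still in the rack.

```bash
python3 -c "
from cell import arm
print(arm.sign_off())"
```

```text
the job is handed in; nothing more can be done
None
```

The job is handed in (no verdict returned): both thick bars lie flat against the stop rail, the board is released on top of them, and in the last images it sits squarely over the deck with the stand unmoved and the thin bar still in the rack.

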